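Hook down the flap of the bobbin locker

TASK

Take the hook pole by its orange handle, hook its bent end over the bar of the steel eye on top of the raised locker's blue flap, and pull the flap all the way down to its stop to open the locker. Then unhook the pole and stand it upright on its foot on the workbench again, leaving the flap down. Work the flap only with the pole: the gripper must not touch the locker.

Things in the scene. Friction and masses are not known exactly. Their poses are not given: they have to be found in the camera images.
- pole: Hook pole, 0.25 kg, standing on a dark steel foot 110 x 46 x 8 mm; upright orange handle block 90 long (x) x 24 wide (y), 7 to 63 mm above the underside, gripped across its 24 mm at the middle. A level steel rod leads forward from it to a downturned hook. Origin: centre of the foot's underside, under the handle's middle; x towards the hook, z up. Starts with the hook roughly to the robot's left.
- hook_bend (a point): The bend of the hook pole, where the axes of the 8 mm rod and of its downturned tip meet: 160 mm ahead (x) of the pole's origin and 50 mm above its underside. The tip reaches straight down to 34 mm below this point. Axes as the pole's. If the tip is lifted out while it still presses on the eye's bar, it drags the flap up again: first move it a little forward, off the bar.
- flap_eye (a point): Middle of the eye's bar: a staple of 7 mm steel wire stands on the top edge of the flap, in its plane; the bar is level, parallel to the hinge. Opening 50 mm wide along the bar, 34 mm high below it. Axes turn with the flap; flap shut: z up, y along the bar, x into the locker. Shut, the flap's edge and the locker's top lie 38 mm below the bar's axis, and the space behind the bar is free.
- flap (a joint): Angle in rad of the blue flap (8 mm thick, 196 wide, 117 high), hinged along its lower edge: 0 shut, upright; it grows as the top swings out towards the robot and down; stop at 1.5, nearly level. Starts shut or up to 0.25 ajar. The hinge is stiff (0.15 N m, about 1 N at the eye): the flap stays where it is left and must be drawn down all the way.
- locker: Grey steel locker on four legs, fixed; 160 deep (x), 200 wide (y), 240 mm high, front closed by the blue flap. Origin: on the bench straight below the middle of the flap's hinge line; x from front to back, z up. The hinge line runs along y at x = 0, z = 120 mm; at flap angle a the eye's bar is at x = -158 sin a, z = 120 + 158 cos a (mm).

How it is judged:
On the way, in this order (a step that is already met when the one before it is completed fails the run):
1. the pole is lifted off the bench (height (world z) of pole above 0.04 m), for 0.1 s.
2. the hook is over the eye's bar, its tip behind the bar, with the flap still up (x of flap_eye in the frame of pole between 0.12 and 0.156 m and y of flap_eye in the frame of pole between -0.026 and 0.026 m and z of flap_eye in the frame of pole between 0.015 and 0.047 m and value of joint flap below 0.6 rad), for 0.1 s.
3. the flap is drawn down (more than 1.3 rad) with the pole still on the eye (x of flap_eye in the frame of pole between 0.09 and 0.158 m and y of flap_eye in the frame of pole between -0.03 and 0.03 m and z of flap_eye in the frame of pole between 0 and 0.048 m and value of joint flap above 1.3 rad), for 0.1 s.
At the end, for the whole second after the job is handed in: The flap is down (beyond 1.3 rad; the stop is at 1.5) and the pole stands at rest on its foot on the bench (underside within about 10 mm of the bench top, upright within 8 degrees) (value of joint flap above 1.3 rad and height (world z) of pole between -0.01 and 0.012 m and angle between pole's own z axis and vertical below 0.15 rad and linear speed of pole below 0.02 m/s); the robot touches nothing.
It fails at once if the gripper or arm touches the locker or its flap (contact force between any of the fingers, the arm and locker above 1 N).
It also fails if it takes over 61 s, if anything falls off the work surface, if the arm or the gripper's body presses on something with over 40 N, if the wrist force passes 120 N, or if a joint passes its speed limit or range.

ROBOT

A 6-joint arm with a two-finger parallel gripper is mounted at the origin on a cart in front of the work surface, level with it; the furniture and walls round the work are solid. World frame = base frame: x ahead of the robot, y to its left, z up, the work surface at z = 0. Lengths are in m, angles in rad, forces in N, time in s.
With the tool pointing down it reaches from about 0.35 to 0.775 m from the base axis. Payload 5.5 kg.
Tool frame: the origin (TCP) lies at the very end of the fingers, on their centre line; the grasp point (between the pads) lies env.hold_point_z behind it (env.hold_point_z is the distance from the TCP to the grasp point, in m); z points along the fingers, y is the line along which they close (so a half turn about z gives the same grasp; the last joint's range is limited). The gripper opens to 85 mm and grips with 20 to 120 N. Pads are 22 mm wide; open, the fingers measure 114 mm over their backs; the gripper's body (76 mm by 85 mm) begins 54 mm behind the grasp point. The pads swing forward as they close: fully open they stand 13 mm farther back than shut.
Start: joints at [-1.298, 0.313, 0.046, 1.304, 0, 1.431], TCP at [0.231, -0.527, 0.231] pointing down, gripper open.
Joint ranges: [-2.76, 2.76], [-0.86, 1.69], [-1.03, 1.26], [-2.2, 2.34], [-1.47, 1.5], [-3.14, 3.14]. Speed limits (rad/s): [2.57, 2.57, 3.14, 3.14, 3.14, 3.14].

INTERFACE

Orientations are given as a unit quaternion [w, x, y, z].
In Python, from workcell import env gives the robot as it stands.
- The arm moves only by the tool carry_out, never from a script. Its argument "steps" is a list of rows, each a list of 3 entries, a list of its own where there are three numbers: the turn, a rotation vector about the tool's x, y, z in degrees, then the shift along the tool's x, y, z in cm, then the closure in counts, from 0 (fully open) to 255 (shut). A call has exactly 8 rows; each row is the pose to reach, as a shift and turn from the pose commanded when the call began, along the tool's axes at that moment; what a row does not reach only later rows make up. A row lasts 1/8 s, in which the tool goes at most 62.5 mm and 10.7 degrees, less where a joint would pass 70% of its speed; a pose out of reach is approached as far as the arm can. A call with a gripper value outside its range is refused whole. The fingers move at their own pace and stop on an object; "force" is the grip in N (left out, the last holds). Time passes only in rows, so rows that repeat a pose let the fingers close, or fill a call up. It gives the time, the measured TCP pose, the force, the opening and the grip force at its end, in the units of the state.
- env.get_state(): the state, without advancing time (a new reading comes with each control period).
- env.read_camera(name): name is "scene" or "top" or "wrist"; returns (picture, depth): 420x560x3 uint8, red, green, blue; 420x560 float32, m along the optical axis (not along the pixel's ray), 0 where there is no reading.
- env.get_calibration(name): a dict with "fx", "fy", "cx", "cy" (pixels), "origin" and "orientation" of the camera in the world. Camera axes: x right, y up, looking along -z (the intrinsics and any distortion apply to the point x, -y, -z); pixel columns grow to the right and rows downward; lengths in m; the calibration is good to about 2 mm. A picture is of the moment at which its call begins: read the wrist's pose just before it. get_calibration takes no time and is no camera call; for the wrist camera it gives the pose at the moment of the call.
- env.hand_in(): hands the job in; it is judged then, once.
The state is a dict: "clock": time; "joint_pos": joint angles; "qvel": joint speeds; "tau": joint torques, N m; "tcp_pos": TCP position; "orientation": TCP orientation; "wrist_force": force on the tool from outside, world axes, zero at the start; "ft_torque": the same for the moment, N m; "finger_gap": finger opening in m; "grip_force": force on a finger pad.
Only numpy, scipy, OpenCV 4.12 (cv2) and the standard library are available. Lean on these libraries where they do the work, as an engineer would, in place of code of your own. Each camera call takes 0.05 s, during which the arm holds its last target. There are 200 camera calls.

## Working session

There is one attempt and no reset: what is moved stays moved. The work goes in short steps, Python scripts to look and compute and a tool call to move; the robot and the scene stay as the last step left them, time stands still between calls to the robot, and variables do not carry over. Pictures are saved under pics/ and viewed, at most 10 in all, crops included, and the job is handed in when it is done.

Besides the shell and the picture viewer there is one more tool, called after "Call:" as name(argument=value, ...) on one line, values as JSON. carry_out: Moves the arm, as the interface text tells. Its arguments: {"type":"object","properties":{"steps":{"type":"array","items":{"type":"array"}},"force":{"type":"number"}},"required":["steps"]}

```bash
mkdir -p pics; ls; cat > h.py <<'E'
import numpy as np, cv2
from scipy.spatial.transform import Rotation as R
from workcell import env
def rot(q): return R.from_quat([q[1],q[2],q[3],q[0]])
def cloud(name,d,cal):
    v,u=np.mgrid[0:d.shape[0],0:d.shape[1]]
    p=np.stack([(u-cal['cx'])/cal['fx']*d,-(v-cal['cy'])/cal['fy']*d,-d],-1)
    return rot(cal['orientation']).apply(p.reshape(-1,3)).reshape(p.shape)+np.array(cal['origin'])
def grab(name):
    cal=env.get_calibration(name); im,d=env.read_camera(name)
    return im,d,cloud(name,d,cal),cal
def save(f,im): cv2.imwrite('pics/'+f,im[...,::-1])
E
python3 - <<'E'
from h import *
s=env.get_state();print(s,env.hold_point_z)
ims=[]
for n in('scene','top'):
    im,d,P,cal=grab(n);ims.append(im);print(n,cal);np.savez(n+'.npz',im=im,d=d,P=P)
    save(n+'1.png',im)
    hsv=cv2.cvtColor(im,cv2.COLOR_RGB2HSV)
    for nm,lo,hi in(('orange',(5,140,80),(22,255,255)),('blue',(100,110,40),(125,255,255))):
        m=cv2.inRange(hsv,lo,hi)>0
        k=m&(d>0);q=P[k]
        print(nm,m.sum(),np.percentile(q,[2,50,98],axis=0).round(3).tolist() if k.sum() else '')
E
```

```text
pics
{'clock': 0.0, 'joint_pos': array([-1.29759990e+00,  3.14017066e-01,  4.49755703e-02,  1.30358251e+00,
       -8.72498854e-06,  1.43119955e+00]), 'qvel': array([-3.29485521e-04, -1.32468137e-03, -9.46056856e-04,  3.45494829e-05,
        2.60370209e-04, -1.00879476e-04]), 'tau': array([ 2.31812141e-03, -4.80631542e+01,  2.98531544e+01,  1.94945204e-02,
       -1.54982706e-05, -3.31579724e-07]), 'tcp_pos': array([ 0.23052518, -0.52621488,  0.23039798]), 'orientation': array([-9.11510956e-04,  9.78775319e-01,  2.04934234e-01, -6.53517443e-05]), 'wrist_force': array([ 0.87481814, -0.10324908, -0.54069612]), 'ft_torque': array([-0.00135584, -0.03129893,  0.01564849]), 'grip_force': 0.0, 'finger_gap': 0.08553616381249124} 0.0187
scene {'fx': 512.3276480616983, 'fy': 512.3276480616983, 'cx': 281.89604886385973, 'cy': 203.9660299908364, 'origin': array([ 0.57264361, -0.64589375,  1.26081609]), 'orientation': array([ 9.56741552e-01,  2.89851484e-01,  1.80650620e-04, -2.51333849e-02])}
orange 1256 [[0.421, -0.336, -0.68], [0.481, -0.147, 0.017], [1.527, 0.398, 0.401]]
blue 1424 [[0.53, -0.34, 0.005], [0.74, -0.334, 0.331], [1.215, 0.338, 0.387]]
top {'fx': 545.0695053440559, 'fy': 545.0695053440559, 'cx': 286.40282249076205, 'cy': 205.88985505288747, 'origin': array([0.49587832, 0.06797863, 1.33340644]), 'orientation': array([ 0.71430697,  0.04160095, -0.02988532, -0.69795543])}
orange 1224 [[0.416, -0.189, 0.0], [0.472, 0.294, 0.019], [0.556, 0.401, 0.068]]
blue 1434 [[0.53, -0.315, 0.003], [0.754, 0.203, 0.169], [1.043, 0.354, 0.242]]
```

View pics/scene1.png

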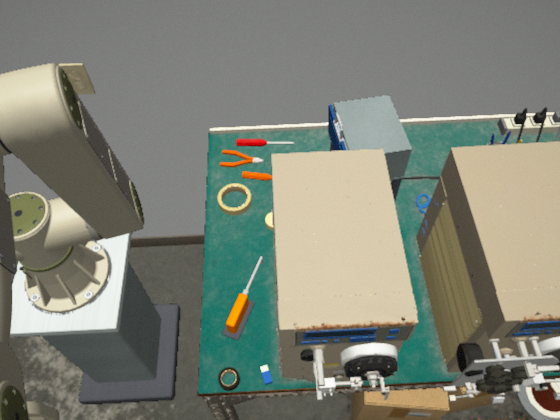

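View pics/top1.png

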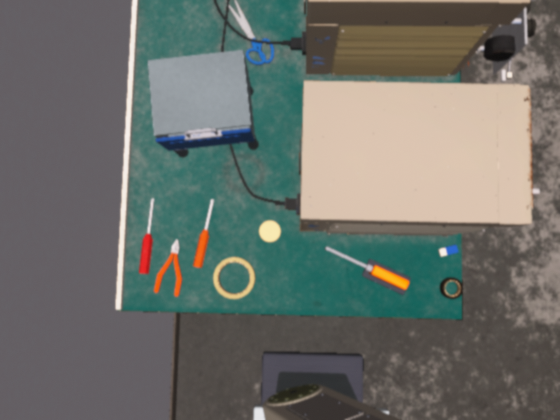

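Scene view: the pole is at (237,312) pointing up-right, and the locker is at (365,125) with its blue flap facing left. Top view: the handle is at (388,276) with the hook at (327,248). The locker top spans (150–252, 55–130), with the blue flap along row ~138 and the eye near (203,134). Next I'll measure both.

```bash
python3 - <<'E'
from h import *
z=np.load('top.npz');im,d,P=z['im'],z['d'],z['P']
hsv=cv2.cvtColor(im,cv2.COLOR_RGB2HSV)
roi=np.zeros(d.shape,bool);roi[255:300,355:425]=1
m=(cv2.inRange(hsv,(5,140,80),(22,255,255))>0)&roi
q=P[m&(P[...,2]>.05)];print('handle top',len(q),np.median(q[:,2]),q.mean(0))
r=cv2.minAreaRect(q[:,:2].astype(np.float32)*1000);print(r,cv2.boxPoints(r).tolist())
# rod: bright pixels
roi[:]=0;roi[240:275,318:372]=1
m=roi&(P[...,2]>.03);q=P[m];print('rod',len(q));
if len(q):print(q[np.argsort(q[:,1])][::max(1,len(q)//12)].round(3).tolist())
# locker top
roi[:]=0;roi[40:160,140:265]=1
m=roi&(abs(P[...,2]-.24)<.012);q=P[m]
r=cv2.minAreaRect(q[:,:2].astype(np.float32)*1000);print('locker',len(q),np.median(q[:,2]),r,cv2.boxPoints(r).tolist())
m=roi&(P[...,2]>.255);q=P[m];print('eye',len(q),np.c_[q,np.argwhere(m)].round(3)[::max(1,len(q)//25)].tolist())
b=(cv2.inRange(hsv,(100,110,30),(125,255,255))>0)&roi;q=P[b];print('blue',len(q),np.percentile(q,[5,50,95],axis=0).round(3))
# bigbox
roi[:]=0;roi[85:220,310:520]=1;q=P[roi];print('box',np.percentile(q,[1,50,99],axis=0).round(3))
c=im[40:165,140:265];c=cv2.resize(c,None,fx=4,fy=4,interpolation=cv2.INTER_CUBIC);save('eye.png',c)
E
```

```text
handle top 407 0.06400606193349634 [ 0.4658368  -0.15153764  0.06375892]
((465.8395690917969, -152.10841369628906), (88.42718505859375, 24.255287170410156), 66.19499969482422) [[436.8979797363281, -187.66549682617188], [459.0897521972656, -197.45553588867188], [494.7811584472656, -116.55133056640625], [472.5893859863281, -106.76129150390625]]
rod 208
[[0.47, -0.112, 0.037], [0.485, -0.107, 0.058], [0.491, -0.102, 0.06], [0.494, -0.096, 0.053], [0.498, -0.086, 0.056], [0.502, -0.074, 0.055], [0.507, -0.065, 0.06], [0.511, -0.053, 0.056], [0.513, -0.042, 0.053], [0.522, -0.032, 0.055], [0.52, -0.021, 0.048], [0.524, -0.011, 0.056], [0.496, 0.068, 1.333]]
locker 7802 0.2418894951011883 ((831.9693603515625, 274.16143798828125), (178.4319305419922, 201.58644104003906), 7.612623691558838) [[730.1871948242188, 362.2474365234375], [756.8922729492188, 162.4376983642578], [933.7515258789062, 186.075439453125], [907.0464477539062, 385.88519287109375]]
eye 168 [[0.496, 0.068, 1.333, 40.0, 157.0], [0.496, 0.068, 1.333, 56.0, 228.0], [0.496, 0.068, 1.333, 72.0, 225.0], [0.496, 0.068, 1.333, 97.0, 
[... 343 characters left out ...]
749, 0.264, 0.283, 130.0, 198.0], [0.749, 0.253, 0.283, 130.0, 204.0], [0.749, 0.241, 0.284, 130.0, 210.0], [0.753, 0.231, 0.27, 130.0, 216.0], [0.747, 0.281, 0.281, 131.0, 190.0], [0.747, 0.269, 0.281, 131.0, 196.0], [0.747, 0.257, 0.281, 131.0, 202.0], [0.748, 0.238, 0.278, 131.0, 212.0], [0.746, 0.294, 0.275, 132.0, 184.0], [0.745, 0.28, 0.282, 132.0, 190.0], [0.745, 0.269, 0.281, 132.0, 196.0], [0.496, 0.068, 1.333, 132.0, 245.0], [0.743, 0.284, 0.281, 133.0, 188.0], [0.746, 0.289, 0.259, 134.0, 188.0], [0.496, 0.068, 1.333, 136.0, 228.0]]
blue 1221 [[0.737 0.165 0.007]
 [0.753 0.22  0.182]
 [1.033 0.349 0.241]]
box [[ 0.572 -0.311  0.398]
 [ 0.688 -0.134  0.402]
 [ 0.807  0.045  0.406]]
```

View pics/eye.png

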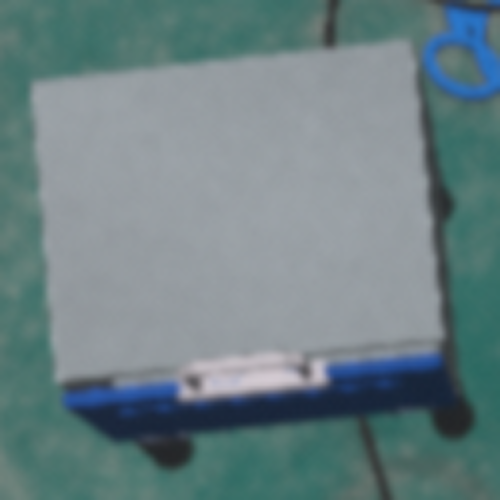

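Top crop: the eye's staple spans (180–325, 355–395), which puts its bar at about (0.749, 0.260, 0.278), with the flap nearly shut. The handle centre is (0.466, −0.152) at yaw 66°. The handle size (88×24), its top (64 mm) and the locker top (242 mm) all match the given sizes. Next I'll work out the moves.

```bash
cat >> h.py <<'E'
def go(xyz,tx,start=None):
    """shift in cm, turn about tool z in deg to reach tool-down TCP xyz with tool x at yaw tx (deg)"""
    s=env.get_state(); Rm=rot(s['orientation']); p=s['tcp_pos'] if start is None else start
    a=Rm.apply([1,0,0]);yaw=np.degrees(np.arctan2(a[1],a[0]))
    sh=Rm.inv().apply(np.array(xyz)-p)*100
    print('yaw',yaw.round(2),'turn z',((yaw-tx+180)%360-180).round(2),'shift cm',sh.round(2),'tilt',np.degrees(np.arccos(-Rm.apply([0,0,1])[2])).round(2))
E
python3 -c "
from h import *
go([.466,-.152,.15],66.2+180)
go([.35,-.34,.2],98)"
```

```text
yaw 23.65 turn z 137.45 shift cm [ 36.58 -24.82   8.1 ] tilt 0.1
yaw 23.65 turn z -74.35 shift cm [ 18.41 -12.26   3.07] tilt 0.1
```

Call:
carry_out(steps=[[[0,0,-10],[4.5,-3.1,1],0],[[0,0,-20],[9,-6.2,2],0],[[0,0,-30],[13.5,-9.3,3],0],[[0,0,-40],[18,-12.4,4],0],[[0,0,-50],[22.5,-15.5,5],0],[[0,0,-60],[27,-18.6,6],0],[[0,0,-70],[32,-21.7,7],0],[[0,0,-75],[36.6,-24.8,8],0]], force=60)

```text
clock: 1.1
tcp_pos: [0.4672, -0.151, 0.1508]
orientation: [0.0, 0.65, 0.76, -0.0]
wrist_force: [1.6, -1.1, -0.0]
finger_gap: 0.0853
grip_force: 0.0
```

Call:
carry_out(steps=[[[0,0,-10],[0,0,0],0],[[0,0,-20],[0,0,0],0],[[0,0,-30],[0,0,0],0],[[0,0,-40],[0,0,0],0],[[0,0,-50],[0,0,0],0],[[0,0,-60],[0,0,0],0],[[0,0,-70],[0,0,0],0],[[0,0,-75],[0,0,0],0]])

```text
clock: 2.1
tcp_pos: [0.4661, -0.1526, 0.1509]
orientation: [-0.0, 0.054, 0.999, 0.0]
wrist_force: [0.3, -0.1, -0.2]
finger_gap: 0.0853
grip_force: 0.0
```

Call:
carry_out(steps=[[[0,0,-10],[0,0,0],0],[[0,0,-20],[0,0,0],0],[[0,0,-30],[0,0,0],0],[[0,0,-40],[0,0,0],0],[[0,0,-50],[0,0,0],0],[[0,0,-60],[0,0,0],0],[[0,0,-70],[0,0,0],0],[[0,0,-72.5],[0,0,0],0]])

```text
clock: 3.1
tcp_pos: [0.4661, -0.1526, 0.1509]
orientation: [-0.0, -0.547, 0.837, 0.0]
wrist_force: [0.6, -0.1, 0.6]
finger_gap: 0.0856
grip_force: 0.0
```

```bash
python3 - <<'E'
from h import *
im,d,P,cal=grab('wrist');save('w1.png',im)
print(env.get_state()['tcp_pos'],env.get_state()['joint_pos'])
hsv=cv2.cvtColor(im,cv2.COLOR_RGB2HSV)
m=(cv2.inRange(hsv,(5,140,80),(22,255,255))>0)&(abs(P[...,2]-.063)<.008)
q=P[m];print(len(q),np.median(q[:,2]));print(cv2.minAreaRect(q[:,:2].astype(np.float32)*1000))
go([.466,-.152,.021],246.2)
E
```

```text
[ 0.46608497 -0.15256409  0.1508743 ] [-4.80166319e-01  1.92878215e-01 -3.14852877e-01  1.06399536e+00
 -4.91861138e-05 -1.63755311e+00]
4347 0.0627905566345566
((464.5851745605469, -151.44546508789062), (88.35565185546875, 23.55147361755371), 66.30303955078125)
yaw -113.69 turn z 0.11 shift cm [-0.05  0.02 12.99] tilt 0.05
```

View pics/w1.png

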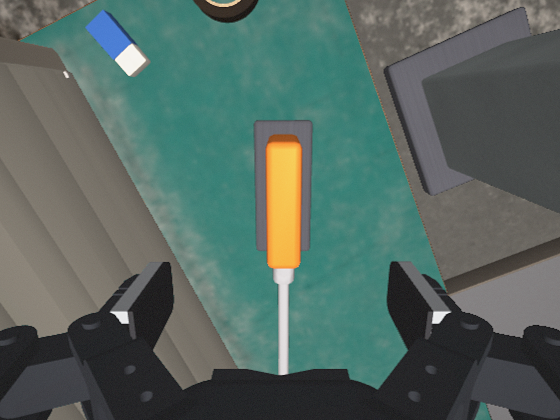

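Wrist view: the handle is upright in the picture at (284,203), centred between the fingers and square to them. The gripper is aligned, so I'll descend and grip.

Call:
carry_out(steps=[[[0,0,0],[0,0.2,2.5],0],[[0,0,0],[0,0.2,5],0],[[0,0,0],[0,0.2,7.5],0],[[0,0,0],[0,0.2,9.5],0],[[0,0,0],[0,0.2,11],0],[[0,0,0],[0,0.2,12],0],[[0,0,0],[0,0.2,13],0],[[0,0,0],[0,0.2,13],0]])

```text
clock: 4.15
tcp_pos: [0.4642, -0.1518, 0.0208]
orientation: [-0.0, -0.546, 0.838, 0.0]
wrist_force: [-1.2, -0.1, 0.7]
finger_gap: 0.0856
grip_force: 0.0
```

Call:
carry_out(steps=[[[0,0,0],[0,0,0],255],[[0,0,0],[0,0,0],255],[[0,0,0],[0,0,0],255],[[0,0,0],[0,0,0],255],[[0,0,0],[0,0,0],255],[[0,0,0],[0,0,0],255],[[0,0,0],[0,0,0],255],[[0,0,0],[0,0,0],255]])

```text
clock: 5.15
tcp_pos: [0.4651, -0.1522, 0.0217]
orientation: [0.0, -0.546, 0.838, -0.001]
wrist_force: [0.5, -0.3, 6.2]
finger_gap: 0.0231
grip_force: 60.3
```

Call:
carry_out(steps=[[[0,0,0],[0,0,-3],255],[[0,0,0],[0,0.5,-7],255],[[0,0,0],[0,1,-11.5],255],[[0,0,0],[0,1.5,-16],255],[[0,0,0],[0,2,-20.5],255],[[0,0,0],[0,2.5,-25],255],[[0,0,0],[0,3,-28],255],[[0,0,0],[0,3,-29],255]])

```text
clock: 6.15
tcp_pos: [0.4373, -0.1398, 0.3124]
orientation: [0.0, -0.546, 0.838, -0.001]
wrist_force: [1.0, 0.5, -3.4]
finger_gap: 0.0233
grip_force: 59.5
```

Call:
carry_out(steps=[[[0,0,0],[-4,1.6,0],255],[[0,0,0],[-8,3.2,0],255],[[0,0,8],[-12,4.8,0],255],[[0,0,18],[-16,6.4,0],255],[[0,0,28],[-20,8,0],255],[[0,0,38],[-24,9.6,0],255],[[0,0,48],[-28.5,11.2,0],255],[[0,0,58],[-32.5,13,0],255]])

```text
clock: 7.15
tcp_pos: [0.4492, 0.2115, 0.3091]
orientation: [-0.002, -0.068, 0.998, -0.0]
wrist_force: [0.7, -0.4, -1.5]
finger_gap: 0.023
grip_force: 59.5
```

```bash
python3 - <<'E'
from h import *
s=env.get_state();print(s['tcp_pos'],s['joint_pos'].round(3),s['finger_gap'],s['clock'])
im,d,P,cal=grab('top');save('t2.png',cv2.resize(im[40:240,120:360],None,fx=3,fy=3))
m=np.zeros(d.shape,bool);m[100:170,170:240]=1
m&=(P[...,2]>.262)&(P[...,2]<.35);q=P[m]
print('eye',len(q),q.mean(0),np.percentile(q,[2,98],axis=0));print(cv2.minAreaRect(q[:,:2].astype(np.float32)*1000))
go([.608,.241,.31],187.6)
# points of the rod and locker edges
roi=np.zeros(d.shape,bool);roi[40:160,140:265]=1
r=roi&(abs(P[...,2]-.241)<.006);print(cv2.minAreaRect(P[r][:,:2].astype(np.float32)*1000))
im,d,P,cal=grab('wrist');save('w2.png',im);np.savez('w2.npz',im=im,d=d,P=P)
E
```

```text
[0.44921263 0.21149934 0.3091406 ] [ 0.278  0.151  0.026  1.449 -0.     0.142] 0.02300659049390697 7.15
eye 119 [0.74865984 0.26082088 0.279735  ] [[0.74289103 0.23184708 0.26305628]
 [0.75452565 0.29251946 0.28564463]]
((749.1231079101562, 262.9963684082031), (8.396547317504883, 63.02298355102539), 7.973642349243164)
yaw -172.44 turn z -0.04 shift cm [-16.11   0.41  -0.16] tilt 0.26
((831.849853515625, 273.52838134765625), (177.2862091064453, 200.33595275878906), 7.299942493438721)
```

View pics/t2.png

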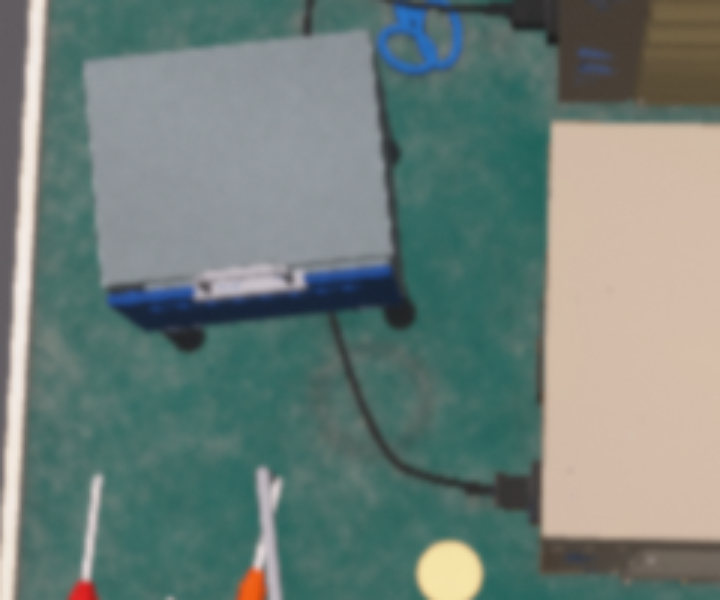

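View pics/w2.png

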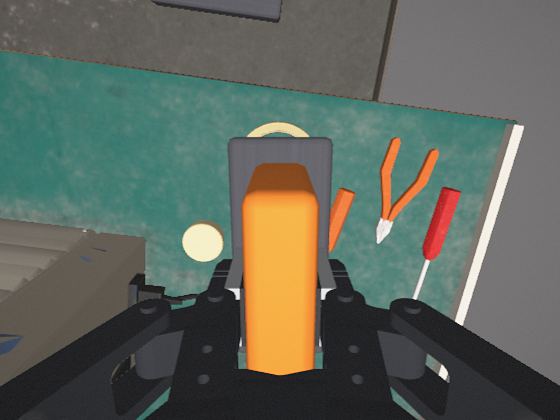

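Views: in the top crop the hook rod points at the locker, with its tip at (263,468) and the staple at (250,283). The wrist view shows the handle square in the fingers. I'll move the hook above and past the bar, then check from above before lowering.

Call:
carry_out(steps=[[[0,0,0],[-2,0.1,0],255],[[0,0,0],[-4.5,0.2,0],255],[[0,0,0],[-7,0.3,0],255],[[0,0,0],[-10,0.4,0],255],[[0,0,0],[-13,0.5,0],255],[[0,0,0],[-15,0.6,0],255],[[0,0,0],[-16.2,0.6,0],255],[[0,0,0],[-16.2,0.6,0],255]])

```text
clock: 8.25
tcp_pos: [0.6096, 0.238, 0.3086]
orientation: [-0.002, -0.071, 0.997, -0.001]
wrist_force: [0.1, 0.2, -2.8]
finger_gap: 0.0235
grip_force: 59.8
```

```bash
python3 - <<'E'
from h import *
s=env.get_state();t=s['tcp_pos'];print(t,s['wrist_force'])
im,d,P,cal=grab('top');save('t3.png',cv2.resize(im[100:200,150:250],None,fx=5,fy=5,interpolation=cv2.INTER_CUBIC))
m=np.zeros(d.shape,bool);m[90:200,170:240]=1
e=m&(P[...,2]>.262)&(P[...,2]<.30)&(P[...,0]>.73);q=P[e];print('eye',len(q),cv2.minAreaRect(q[:,:2].astype(np.float32)*1000))
r=m&(P[...,2]>.315)&(P[...,2]<.37);q=P[r];print('rod',len(q),q.mean(0))
q=q[np.argsort(-q[:,0])];print(q[:6].round(3).tolist())
v=np.polyfit(q[:,0],q[:,1],1);print('rod yaw',np.degrees(np.arctan(v[0])),'y at .75',np.polyval(v,.75))
E
```

```text
[0.60958978 0.23796752 0.30863079] [ 0.1217612   0.23300672 -2.78318715]
eye 72 ((749.3776245117188, 255.27545166015625), (6.922049045562744, 49.63405990600586), 7.059922695159912)
rod 252 [0.70691771 0.24406055 0.34403897]
[[0.773, 0.257, 0.34], [0.772, 0.26, 0.342], [0.772, 0.259, 0.343], [0.772, 0.256, 0.336], [0.772, 0.255, 0.317], [0.771, 0.263, 0.339]]
rod yaw 18.490824699222898 y at .75 0.2584680110337557
```

View pics/t3.png

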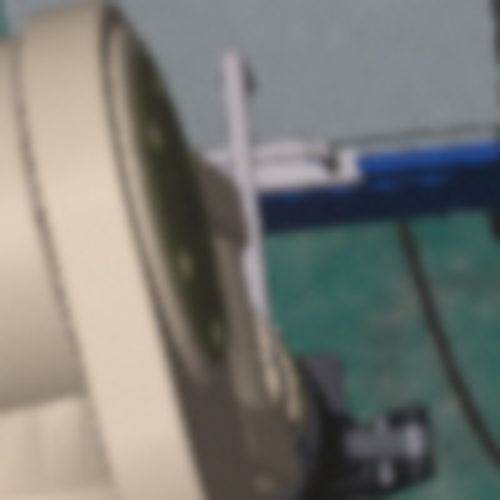

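Top crop: the rod crosses the bar with its tip at (235,60), beyond the staple at (345,165). The bar comes out at x≈0.142 in the pole frame and within about 4 mm laterally. Now I'll lower the hook.

Call:
carry_out(steps=[[[0,0,0],[0,0.2,0.5],255],[[0,0,0],[0,0.2,1.2],255],[[0,0,0],[0,0.2,2],255],[[0,0,0],[0,0.2,2.8],255],[[0,0,0],[0,0.2,3.6],255],[[0,0,0],[0,0.2,4.4],255],[[0,0,0],[0,0.2,4.4],255],[[0,0,0],[0,0.2,4.4],255]])

```text
clock: 9.3
tcp_pos: [0.609, 0.2409, 0.2675]
orientation: [0.0, -0.071, 0.997, -0.0]
wrist_force: [0.2, -0.4, -2.6]
finger_gap: 0.0232
grip_force: 59.8
```

Call:
carry_out(steps=[[[0,0,0],[1.5,0,0],255],[[0,0,0],[3,0,0.3],255],[[0,0,0],[4.5,0,0.7],255],[[0,0,0],[4.5,0,0.7],255],[[0,0,0],[4.5,0,0.7],255],[[0,0,0],[4.5,0,0.7],255],[[0,0,0],[4.5,0,0.7],255],[[0,0,0],[4.5,0,0.7],255]])

```text
clock: 10.3
tcp_pos: [0.5646, 0.2345, 0.2601]
orientation: [-0.0, -0.071, 0.997, -0.0]
wrist_force: [0.0, -0.2, -2.2]
finger_gap: 0.0232
grip_force: 59.8
```

```bash
python3 - <<'E'
from h import *
s=env.get_state();t=s['tcp_pos'];print(t,s['wrist_force'],s['ft_torque'],s['clock'])
im,d,P,cal=grab('top')
m=np.zeros(d.shape,bool);m[90:200,165:240]=1
e=m&(P[...,2]>.255)&(P[...,2]<.285)&(P[...,0]<.76);q=P[e];print('eye',len(q),q.mean(0))
hsv=cv2.cvtColor(im,cv2.COLOR_RGB2HSV)
b=(cv2.inRange(hsv,(100,110,30),(125,255,255))>0)&m&(P[...,2]>.2);print('blue',b.sum(),P[b].mean(0) if b.sum() else '')
save('t4.png',np.hstack([cv2.resize(im[90:210,150:250],(500,600))]))
E
```

```text
[0.56456894 0.23451908 0.26012301] [ 0.04054504 -0.1709286  -2.21459155] [-0.05207511  0.04149817  0.02263126] 10.3
eye 107 [0.71629886 0.25644849 0.27488397]
blue 163 [0.72393929 0.26338653 0.24310475]
```

View pics/t4.png

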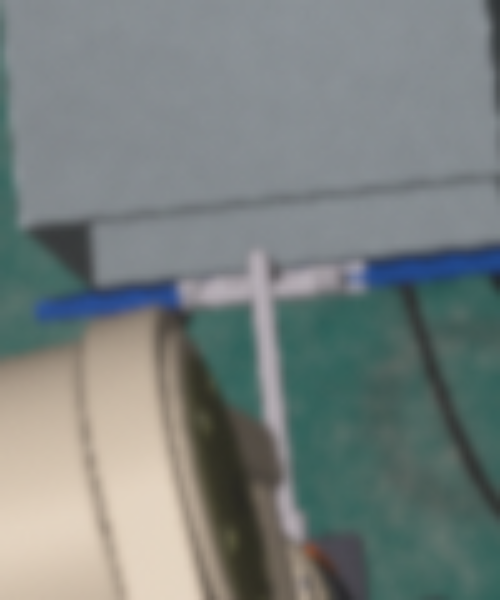

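Top crop: the flap is coming out with the hook. The staple at (265,285) is caught by the tip at (258,255). I'll carry on along the arc.

Call:
carry_out(steps=[[[0,0,0],[1.5,0,0.6],255],[[0,0,0],[2.9,0,1.3],255],[[0,0,0],[4.3,0,2.2],255],[[0,0,0],[5.5,0,3.2],255],[[0,0,0],[6.6,0,4.4],255],[[0,0,0],[7.7,0,5.6],255],[[0,0,0],[8.6,0,7],255],[[0,0,0],[9.3,0,8.5],255]])

```text
clock: 11.35
tcp_pos: [0.4722, 0.2214, 0.1754]
orientation: [0.001, -0.071, 0.997, 0.0]
wrist_force: [-0.4, 0.8, -0.5]
finger_gap: 0.0239
grip_force: 60.0
```

Call:
carry_out(steps=[[[0,0,0],[0.3,0,0.8],255],[[0,0,0],[0.6,0,1.6],255],[[0,0,0],[0.9,0,2.4],255],[[0,0,0],[1.1,0,3.2],255],[[0,0,0],[1.2,0,4],255],[[0,0,0],[1.3,0,4.8],255],[[0,0,0],[1.3,0,5.6],255],[[0,0,0],[1.3,0,5.6],255]])

```text
clock: 12.35
tcp_pos: [0.459, 0.2193, 0.1184]
orientation: [-0.001, -0.071, 0.997, -0.0]
wrist_force: [0.1, -0.7, -1.1]
finger_gap: 0.0234
grip_force: 59.9
```

```bash
python3 - <<'E'
from h import *
s=env.get_state();t=s['tcp_pos'];print(t,s['wrist_force'],s['ft_torque'],s['clock'])
im,d,P,cal=grab('top')
m=np.zeros(d.shape,bool);m[90:260,140:260]=1
hsv=cv2.cvtColor(im,cv2.COLOR_RGB2HSV)
b=(cv2.inRange(hsv,(100,110,30),(125,255,255))>0)&m;q=P[b];print('blue',len(q),np.percentile(q,[3,50,97],axis=0).round(3))
# flap slope in its plane
x=(q-[.762,.263,0])@[.991,.132,0];k=(q[:,2]>.1)&(q[:,2]<.25);print(np.polyfit(x[k],q[k,2],1),np.percentile(x[k],[3,97]))
save('t5.png',cv2.resize(im[90:230,140:260],(514,600)))
E
```

```text
[0.45896172 0.21929833 0.11842498] [ 0.11732867 -0.70986679 -1.11168384] [-0.03811839 -0.00853546 -0.04688121] 12.35
blue 4166 [[0.639 0.163 0.123]
 [0.696 0.256 0.133]
 [0.752 0.348 0.141]]
[-0.11481667  0.12537367] [-0.11918719 -0.01468801]
```

View pics/t5.png

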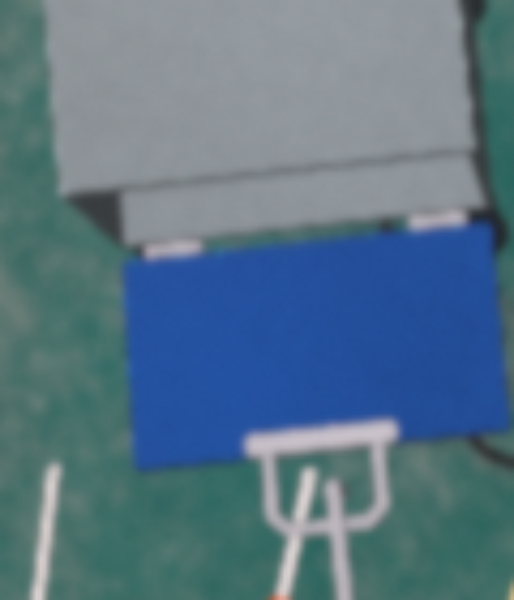

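Top crop: the flap is nearly level (slope 0.115, so about 1.456 rad), with the hook tip at (335,485) inside the staple. I'll press the last few millimetres to the stop.

Call:
carry_out(steps=[[[0,0,0],[0,0,0.2],255],[[0,0,0],[0,0,0.4],255],[[0,0,0],[0,0,0.6],255],[[0,0,0],[0,0,0.8],255],[[0,0,0],[0,0,0.9],255],[[0,0,0],[0,0,0.9],255],[[0,0,0],[0,0,0.9],255],[[0,0,0],[0,0,0.9],255]])

```text
clock: 13.4
tcp_pos: [0.4594, 0.2195, 0.1103]
orientation: [0.0, -0.071, 0.997, -0.0]
wrist_force: [-0.3, -0.7, -0.8]
finger_gap: 0.0231
grip_force: 59.9
```

Call:
carry_out(steps=[[[0,0,0],[0,0,0.3],255],[[0,0,0],[0,0,0.4],255],[[0,0,0],[0,0,0.4],255],[[0,0,0],[0,0,0.4],255],[[0,0,0],[0,0,0.4],255],[[0,0,0],[0,0,0.4],255],[[0,0,0],[0,0,0.4],255],[[0,0,0],[0,0,0.4],255]])

```text
clock: 14.4
tcp_pos: [0.4599, 0.2196, 0.1064]
orientation: [0.0, -0.071, 0.997, 0.0]
wrist_force: [0.8, 0.8, 2.7]
finger_gap: 0.0234
grip_force: 60.3
```

Call:
carry_out(steps=[[[0,0,0],[0,0,-0.4],255],[[0,0,0],[-0.3,0,-0.8],255],[[0,0,0],[-0.5,0,-0.8],255],[[0,0,0],[-0.5,0,-0.8],255],[[0,0,0],[-0.5,0,-1.5],255],[[0,0,0],[-0.5,0,-2.2],255],[[0,0,0],[-0.5,0,-3],255],[[0,0,0],[-0.5,0,-4],255]])

```text
clock: 15.4
tcp_pos: [0.4644, 0.2202, 0.147]
orientation: [0.0, -0.071, 0.997, 0.0]
wrist_force: [0.7, 0.0, -1.7]
finger_gap: 0.0232
grip_force: 59.9
```

Call:
carry_out(steps=[[[0,0,0],[0,0,-1],255],[[0,0,0],[0,0,-2],255],[[0,0,0],[0,0,-3],255],[[0,0,0],[0,0,-3.5],255],[[0,0,0],[0,0,-4],255],[[0,0,0],[0,0,-4],255],[[0,0,0],[0,0,-4],255],[[0,0,0],[0,0,-4],255]])

```text
clock: 16.4
tcp_pos: [0.4642, 0.2201, 0.1859]
orientation: [-0.0, -0.071, 0.997, -0.0]
wrist_force: [0.7, 0.1, -2.1]
finger_gap: 0.0234
grip_force: 59.9
```

```bash
python3 - <<'E'
from h import *
s=env.get_state();t=s['tcp_pos'];print(t,s['wrist_force'],s['clock'])
im,d,P,cal=grab('top')
m=np.zeros(d.shape,bool);m[90:260,140:260]=1
hsv=cv2.cvtColor(im,cv2.COLOR_RGB2HSV)
b=(cv2.inRange(hsv,(100,110,30),(125,255,255))>0)&m;q=P[b]
x=(q-[.762,.263,0])@[.991,.132,0];k=(q[:,2]>.1)&(q[:,2]<.25);print(len(q),np.polyfit(x[k],q[k,2],1),np.percentile(x[k],[3,97]))
# obstacles on the bench in candidate put-down area
for X0,Y0,w in((.46,.0,.0),(.42,-.1,0)):pass
k=(P[...,2]>.006)&(P[...,2]<.3)&(P[...,0]>.3)&(P[...,0]<.6)&(P[...,1]<.2)&(P[...,1]>-.25)
H,xe,ye=np.histogram2d(P[k][:,0],P[k][:,1],bins=[np.arange(.3,.61,.05),np.arange(-.25,.21,.05)]);print(H.astype(int))
E
```

```text
[0.46417419 0.22011373 0.18590278] [ 0.68460213  0.0973162  -2.08570688] 16.4
4206 [-0.0702753   0.12551802] [-0.11939468 -0.01466333]
[[  0   0   0   0   0   0   0   0   0]
 [ 13  10  15  12  14  13   7  15   9]
 [ 16  19  17  12  18  15  21  24 194]
 [ 24  19  26  19  16  22  27  27 317]
 [ 17  24  22  16  18  18  20  47  27]
 [253 249 251 250 272 197  59 311  49]]
```

The flap is at its stop (about 1.50 rad) and the pole is unhooked. I'll take the pole back to where it stood.

Call:
carry_out(steps=[[[0,0,-10],[1,-4,0],255],[[0,0,-20],[2,-8.5,0],255],[[0,0,-30],[3,-13,0],255],[[0,0,-40],[4,-17.5,0],255],[[0,0,-50],[5,-22,0],255],[[0,0,-58.5],[6,-26.5,0],255],[[0,0,-58.5],[7,-31,0],255],[[0,0,-58.5],[7.4,-35.3,0],255]])

```text
clock: 17.45
tcp_pos: [0.4407, -0.1412, 0.1863]
orientation: [0.0, -0.549, 0.836, -0.0]
wrist_force: [1.2, 0.1, -1.4]
finger_gap: 0.0236
grip_force: 59.8
```

Call:
carry_out(steps=[[[0,0,0],[0,0,2],255],[[0,0,0],[0,0,4],255],[[0,0,0],[0,0,6.5],255],[[0,0,0],[0,0,9],255],[[0,0,0],[0,0,11],255],[[0,0,0],[0,0,12.5],255],[[0,0,0],[0,0,13.5],255],[[0,0,0],[0,0,13.5],255]])

```text
clock: 18.45
tcp_pos: [0.4407, -0.1395, 0.0508]
orientation: [-0.0, -0.549, 0.836, 0.001]
wrist_force: [0.5, -0.6, -2.2]
finger_gap: 0.0236
grip_force: 60.0
```

```bash
python3 - <<'E'
from h import *
s=env.get_state();print(s['tcp_pos'],s['wrist_force'],s['joint_pos'].round(2))
im,d,P,cal=grab('scene')
k=(P[...,0]>.32)&(P[...,0]<.56)&(P[...,1]>-.28)&(P[...,1]<.02)&(P[...,2]>.004)&(P[...,2]<.03)
print(k.sum());go([.437,-.14,.021],246.2)
E
```

```text
[ 0.44071996 -0.13952744  0.05077409] [ 0.48093955 -0.57705779 -2.24372967] [-0.48  0.24 -0.53  0.8  -0.   -1.64]
502
yaw -113.35 turn z 0.45 shift cm [0.19 0.37 3.03] tilt 0.01
```

Call:
carry_out(steps=[[[0,0,0],[0,0,0.8],255],[[0,0,0],[0,0,1.5],255],[[0,0,0],[0,0,2],255],[[0,0,0],[0,0,2.4],255],[[0,0,0],[0,0,2.7],255],[[0,0,0],[0,0,2.9],255],[[0,0,0],[0,0,2.9],255],[[0,0,0],[0,0,2.9],255]])

```text
clock: 19.5
tcp_pos: [0.4412, -0.1398, 0.0225]
orientation: [0.0, -0.549, 0.836, -0.0]
wrist_force: [-1.1, 0.7, 1.1]
finger_gap: 0.0234
grip_force: 60.3
```

Contact is starting (the force has gone from −2.2 to +1.1 N). I'll release and retreat.

Call:
carry_out(steps=[[[0,0,0],[0,0,0.1],255],[[0,0,0],[0,0,0.1],200],[[0,0,0],[0,0,0.1],100],[[0,0,0],[0,0,0.1],0],[[0,0,0],[0,0,0.1],0],[[0,0,0],[0,0,0.1],0],[[0,0,0],[0,0,0.1],0],[[0,0,0],[0,0,0.1],0]])

```text
clock: 20.5
tcp_pos: [0.4412, -0.1398, 0.0213]
orientation: [-0.0, -0.549, 0.836, -0.0]
wrist_force: [0.2, 0.0, 0.7]
finger_gap: 0.0852
grip_force: 0.0
```

Call:
carry_out(steps=[[[0,0,0],[0,0,-1],0],[[0,0,0],[0,0,-2.5],0],[[0,0,0],[0,0,-4],0],[[0,0,0],[0,0,-6],0],[[0,0,0],[0,0,-9],0],[[0,0,0],[0,0,-12],0],[[0,0,0],[0,0,-15],0],[[0,0,0],[0,0,-15],0]])

```text
clock: 21.5
tcp_pos: [0.4428, -0.1405, 0.1742]
orientation: [0.001, -0.549, 0.836, -0.002]
wrist_force: [0.1, -0.2, 0.2]
finger_gap: 0.0853
grip_force: 0.0
```

```bash
python3 - <<'E'
from h import *
s=env.get_state();print(s['tcp_pos'],s['wrist_force'],s['finger_gap'],s['clock'])
im,d,P,cal=grab('wrist');hsv=cv2.cvtColor(im,cv2.COLOR_RGB2HSV)
m=(cv2.inRange(hsv,(5,140,80),(22,255,255))>0)&(abs(P[...,2]-.063)<.008);q=P[m]
print('handle',len(q),np.median(q[:,2]),cv2.minAreaRect(q[:,:2].astype(np.float32)*1000))
A=np.c_[q[:,:2],np.ones(len(q))];print('top tilt',np.linalg.lstsq(A,q[:,2],rcond=None)[0][:2])
im,d,P,cal=grab('top');hsv=cv2.cvtColor(im,cv2.COLOR_RGB2HSV)
m=np.zeros(d.shape,bool);m[90:260,140:260]=1
q=P[(cv2.inRange(hsv,(100,110,30),(125,255,255))>0)&m];x=(q-[.762,.263,0])@[.991,.132,0];k=(q[:,2]>.1)&(q[:,2]<.25);print('flap slope',np.polyfit(x[k],q[k,2],1))
save('t6.png',im)
E
```

```text
[ 0.44284471 -0.14054903  0.17424047] [ 0.08804706 -0.19436871  0.192361  ] 0.08530281955680871 21.5
handle 3589 0.06275602584413353 ((442.1915283203125, -139.13954162597656), (88.17711639404297, 23.387981414794922), 66.90560913085938)
top tilt [ 0.02295637 -0.0024023 ]
flap slope [-0.06831783  0.12566358]
```

View pics/t6.png

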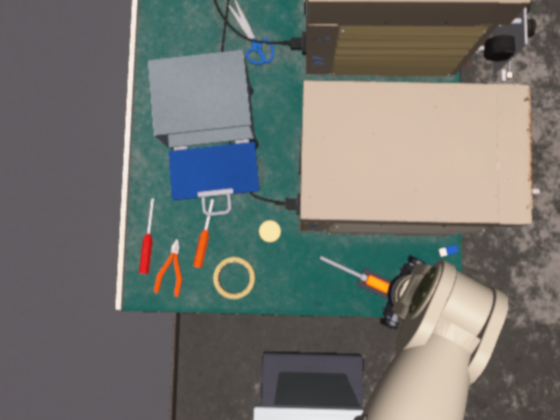

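Top view: the flap lies open at (213,170). The pole stands upright, with its handle at (377,284) and hook at (322,260), and the gripper is clear of it.

```bash
python3 -c "
from h import *
print(env.hand_in())"
```

```text
the job is handed in; nothing more can be done
None
```

The locker flap is pulled down to its stop (about 1.5 rad), the pole stands upright on the bench within 3 cm of its starting spot, and the job was handed in with the clock at about 22 s; no verdict came back.

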